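# Find the switch that still snaps and cover it

### The job

Two of the three switches on the grey box are worn out and feel soft all the way down; one still snaps over and then stays down by itself. Press them slowly one after another, never with more than 10 N, until you have felt the sound one snap and let it stay down, then set the white guard cap over that switch so that it stands flat on the box, and let go. Leave the other two switches up and the things lying about where they are.

Things in the scene. Friction and masses are not known exactly. Their poses are not given: they have to be found in the camera images.
- box: grey switch box fixed to the desk, 84 (x) x 226 (y) x 50 mm high. Origin: centre of its underside on the desk; y runs along the row of switches, z up. The switches stand on its middle line at y = -70, 0 and +70 mm, each in a black collar 38 mm across at its foot and 6 mm high on the box's top.
- key_1: push switch at the box's y = -70 mm. The three look identical: black, round, 29 mm across, top flat 25 mm. Origin: centre of the top face, 28 mm above the box's top when up; z up. Pressed straight down, at most 18 mm. One of the three, never known which, is sound, two are worn (see key_2, key_3). Over 12 N on any of them, such as driving it onto its hard stop, damages it.
- key_2: same switch at y = 0. All three have a light return spring (about 1.2 N, rising evenly to 3.2 N at 18 mm). A worn switch feels only that: soft all the way to its hard stop 18 mm down, and it comes up again when let go.
- key_3: same switch at y = +70 mm. A sound switch turns stiffer at 0.5 to 8 mm down (differs each time, unseen), peaks at 5.5 to 7.5 N some 2 mm later and then breaks over: 3 to 4 mm below the peak the resistance is gone and it pulls itself down and stays down, 7 mm or more below its upper position. Its own hard stop lies 2 mm below where the resistance ended.
- cap: loose white guard cap, about 80 g: a round cup standing mouth down, 52 mm across, 28 mm high (inside 46 mm across, 24 mm deep), with a round knob 20 mm across on top, 34 to 62 mm above the rim, to lift it by. Origin: centre of the rim's underside; z up. It fits over a collar with 4 mm to spare all round, rim on the box's top; over a switch that is up it does not go fully down.
- eraser: white eraser in a card sleeve, 20 x 42 x 12 mm, loose on the desk; origin: centre of its underside. A bystander: leave it alone.
- usb_stick: black memory stick, 17 x 51 x 8 mm, loose on the desk; origin: centre of its underside. A bystander: leave it alone.
- sticky_notes: block of sticky notes, 76 x 77 x 22 mm, loose on the desk; origin: centre of its underside. A bystander: leave it alone.
- white_bottle: white bottle, 44 mm wide, 113 mm tall, standing, loose on the desk; origin: centre of its underside. A bystander: leave it alone.
There are look-alikes about, which are no part of the job. Of the things like the cap, leave any that is orange or purple; of the rest the larger one is meant.

How it is judged:
On the way:
1. the sound switch has snapped over and stays down by itself, touched by nothing, while the other two are up (((z of key_1 in the frame of box below 0.073 m and contact force between key_1 and the arm below 0.1 N and contact force between key_1 and the fingers below 0.1 N and z of each of key_2, key_3 in the frame of box above 0.075 m) or (z of key_2 in the frame of box below 0.073 m and contact force between key_2 and the arm below 0.1 N and contact force between key_2 and the fingers below 0.1 N and z of each of key_1, key_3 in the frame of box above 0.075 m) or (z of key_3 in the frame of box below 0.073 m and contact force between key_3 and the arm below 0.1 N and contact force between key_3 and the fingers below 0.1 N and z of each of key_1, key_2 in the frame of box above 0.075 m))), for 0.3 s.
At the end, for the whole second after the job is handed in: One switch is down by itself by more than 5 mm and the other two are up (within 3 mm); the cap stands over the switch that is down, its axis within 5 mm of it, flat on the box (rim within 2.5 mm of the box's top, tilt under 0.06 rad), at rest and released (((z of key_1 in the frame of box below 0.073 m and z of each of key_2, key_3 in the frame of box above 0.075 m and horizontal distance between cap and key_1 below 0.005 m) or (z of key_2 in the frame of box below 0.073 m and z of each of key_1, key_3 in the frame of box above 0.075 m and horizontal distance between cap and key_2 below 0.005 m) or (z of key_3 in the frame of box below 0.073 m and z of each of key_1, key_2 in the frame of box above 0.075 m and horizontal distance between cap and key_3 below 0.005 m)) and z of cap in the frame of box between 0.047 and 0.0525 m and angle between cap's own z axis and vertical below 0.06 rad and linear speed of cap below 0.02 m/s); the robot touches nothing.
It fails at once if a switch is pressed with more than 12 N (contact force between any of key_1, key_2, key_3 and the fingers above 12 N or contact force between any of key_1, key_2, key_3 and the arm above 12 N or contact force between any of key_1, key_2, key_3 and cap above 12 N).
It fails at once if a bystander is moved by more than 15 mm (distance of any of eraser, usb_stick, sticky_notes, white_bottle from where it was at the start of the episode above 0.015 m).
It also fails if it takes over 64 s, if anything falls off the work surface, if the arm or the gripper's body presses on something with over 40 N, if the wrist force passes 120 N, or if a joint passes its speed limit or range.

### The arm

A 6-joint arm with a two-finger parallel gripper is mounted at the origin on a cart in front of the work surface, level with it; the furniture and walls round the work are solid. World frame = base frame: x ahead of the robot, y to its left, z up, the work surface at z = 0. Lengths are in m, angles in rad, forces in N, time in s.
With the tool pointing down it reaches from about 0.275 to 0.975 m from the base axis. Payload 8.4 kg.
Tool frame: the origin (TCP) lies at the centre of the arm's flange, where the gripper is bolted on; the fingertips stand 190 mm ahead of it and the grasp point (between the pads) lies 171 mm ahead of it; z points along the fingers, y is the line along which they close (so a half turn about z gives the same grasp; the last joint's range is limited). The gripper opens to 92 mm and grips with 3 to 60 N. Pads are 20 mm wide; open, the fingers measure 128 mm over their backs; the gripper's body (75 mm by 189 mm) begins 69 mm behind the grasp point.
Start: joints at [-1.203, 0.353, 1.633, -0, 1.155, -0.002], TCP at [0.226, -0.583, 0.405] pointing down, gripper open.
Joint ranges: [-2.63, 2.63], [-0.92, 2.1], [0.06, 2.66], [-1.3, 4.44], [0, 2.69], [-3.02, 3.02]. Speed limits (rad/s): [2.22, 2.22, 2.79, 3.14, 3.14, 3.14].

### API

Orientations are given as [roll, pitch, yaw] about the fixed x, y, z axes, in that order (R = Rz(yaw) Ry(pitch) Rx(roll)).
In Python, from plant import telemetry, eyes, ticket gives the robot as it stands.
- The arm moves only by the tool send_rows, never from a script. Its argument "deltas" is a list of rows, each a list of 6 numbers: the shift along the tool's x, y, z in mm, then the turn, a rotation vector about the tool's x, y, z in rad. A call has 1 to 5 rows; each row is the pose to reach, as a shift and turn from the pose commanded when the call began, along the tool's axes at that moment; what a row does not reach only later rows make up. A row lasts 1/12 s, in which the tool goes at most 41.7 mm and 7.16 degrees, less where a joint would pass 70% of its speed; a pose out of reach is approached as far as the arm can. A call with a gripper value outside its range is refused whole. "hand" is the closure, from -1 (fully open) to 1 (shut), set as the call begins (left out, the last holds). The fingers move at their own pace and stop on an object; the grip force is fixed at half the most. Time passes only in rows, so rows that repeat a pose let the fingers close. It gives the time, the measured TCP pose, the force, the opening and the grip force at its end, in the units of the state.
- telemetry.get_obs(): the state, without advancing time (a new reading comes with each control period).
- eyes.snapshot(name): name is "scene" or "top"; returns the picture (420x560x3 uint8, red, green, blue); there is no depth.
- eyes.camera_model(name): a dict with "fx", "fy", "cx", "cy" (pixels), "R" (3x3) and "t" (3): a world point X has camera coordinates R X + t. Camera axes: x right, y down, z forward; pixel columns grow to the right and rows downward; lengths in m; the calibration is good to about 2 mm. A picture is of the moment at which its call begins. camera_model takes no time and is no camera call.
- ticket.hand_in(): hands the job in; it is judged then, once.
The state is a dict: "time_s": time; "joint_positions": joint angles; "qd": joint speeds; "effort": joint torques, N m; "tcp_pos": TCP position; "tool_rot": TCP orientation; "contact_force": force on the tool from outside, world axes, zero at the start; "wrist_torque": the same for the moment, N m; "gripper_width": finger opening in m; "grasp_force": force on a finger pad.
Only numpy, scipy, OpenCV 4.12 (cv2) and the standard library are available. Lean on these libraries where they do the work, as an engineer would, in place of code of your own. Each camera call takes 0.05 s, during which the arm holds its last target. There are 200 camera calls.

## Working session

There is one attempt and no reset: what is moved stays moved. The work goes in short steps, Python scripts to look and compute and a tool call to move; the robot and the scene stay as the last step left them, time stands still between calls to the robot, and variables do not carry over. Pictures are saved under pics/ and viewed, at most 10 in all, crops included, and the job is handed in when it is done.

Besides the shell and the picture viewer there is one more tool, called as name(argument=value, ...), one argument or row to a line, values as JSON. send_rows: Moves the arm, as the interface text tells. Its arguments: {"type":"object","properties":{"deltas":{"type":"array"},"hand":{"type":"number"}},"required":["deltas"]}

```bash
mkdir -p pics
python3 - <<'E'
from plant import telemetry, eyes
import cv2,numpy as np
o=telemetry.get_obs();print({k:np.round(v,3).tolist() for k,v in o.items()})
for n in("scene","top"):
    cv2.imwrite(f"pics/{n}0.png",eyes.snapshot(n)[:,:,::-1]);m=eyes.camera_model(n);print(n,m)
E
```

```text
{'time_s': 0.0, 'joint_positions': [-1.203, 0.354, 1.634, 0.0, 1.155, -0.002], 'qd': [0.001, -0.0, -0.001, 0.0, 0.001, -0.001], 'effort': [0.002, -59.384, -33.421, 0.07, 0.023, -0.0], 'tcp_pos': [0.226, -0.583, 0.404], 'tool_rot': [-3.14, -0.0, 0.37], 'contact_force': [-0.382, 0.718, 0.54], 'wrist_torque': [0.024, 0.005, 0.058], 'grasp_force': 0.0, 'gripper_width': 0.092}
scene {'fx': 481.015627401663, 'fy': 481.015627401663, 'cx': 287.66032328638556, 'cy': 207.9025712097661, 'R': array([[-0.71319755, -0.70095367, -0.00363331],
       [-0.4507282 ,  0.46255863, -0.76346814],
       [ 0.53683642, -0.54286597, -0.64583527]]), 't': array([0.43458627, 0.31218005, 0.92705038])}
top {'fx': 461.4987177025089, 'fy': 461.4987177025089, 'cx': 280.43143548456175, 'cy': 213.34813777869348, 'R': array([[-2.11693980e-04, -9.99990161e-01,  4.43092997e-03],
       [-9.85595549e-01, -5.40713627e-04, -1.69118662e-01],
       [ 1.69119394e-01, -4.40290626e-03, -9.85585737e-01]]), 't': array([0.01306207, 0.55480807, 1.10340118])}
```

View pics/scene0.png

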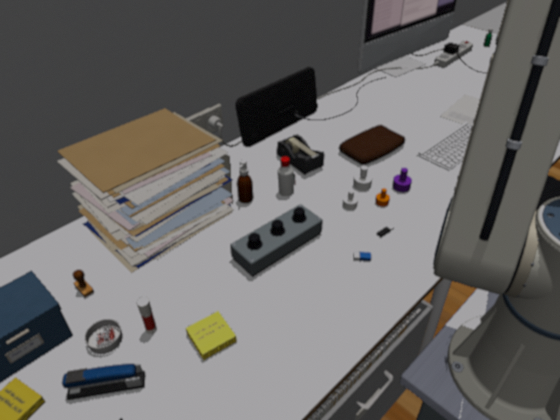

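View pics/top0.png

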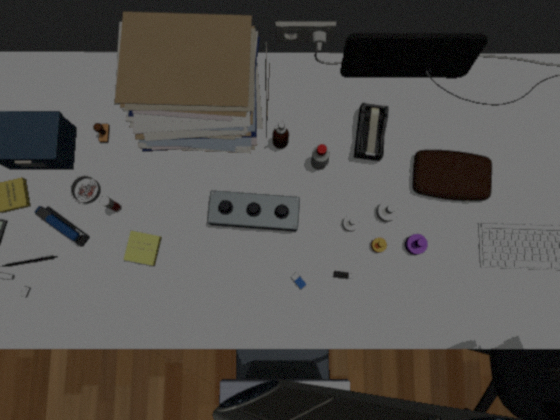

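The scene picture shows the box with its three switches at about (254,241), (278,228) and (298,215). In the top picture the switches are at (225,207), (253,209) and (282,211). 

Four things could be taken for the cap, in top pixels: small white (349,225), larger white (386,212), orange (379,245) and purple (417,244). I choose the larger white one at (386,212) and check it in a crop.

```bash
cat > h.py <<'E'
import numpy as np,cv2
from plant import telemetry, eyes
def back(n,u,v,z):
    m=eyes.camera_model(n);R,t=m["R"],m["t"]
    d=R.T@np.array([(u-m["cx"])/m["fx"],(v-m["cy"])/m["fy"],1]);c=-R.T@t
    return c+d*(z-c[2])/d[2]
def proj(n,X):
    m=eyes.camera_model(n);p=m["R"]@np.array(X)+m["t"];return np.array([m["fx"]*p[0]/p[2]+m["cx"],m["fy"]*p[1]/p[2]+m["cy"]])
E
python3 - <<'E'
from h import *
t=cv2.imread("pics/top0.png");s=cv2.imread("pics/scene0.png")
a=cv2.resize(t[180:260,195:435],None,fx=3.3,fy=3.3,interpolation=2)
b=cv2.resize(s[150:280,220:420],None,fx=2.4,fy=2.4,interpolation=2)
c=np.zeros((a.shape[0]+b.shape[0],a.shape[1],3),np.uint8);c[:a.shape[0]]=a;c[a.shape[0]:,:b.shape[1]]=b
c=cv2.convertScaleAbs(c,alpha=1.5);cv2.imwrite("pics/c1.png",c);print(c.shape)
for u,v,z in((225,207,.078),(253.5,209,.078),(282,211,.078),(386,212,.03),(349,225,.03)):print(back("top",u,v,z).round(4))
E
```

```text
(576, 792, 3)
[0.5651 0.148  0.078 ]
[0.5602 0.0787 0.078 ]
[0.5553 0.0095 0.078 ]
[ 0.5614 -0.2545  0.03  ]
[ 0.528  -0.1598  0.03  ]
```

View pics/c1.png

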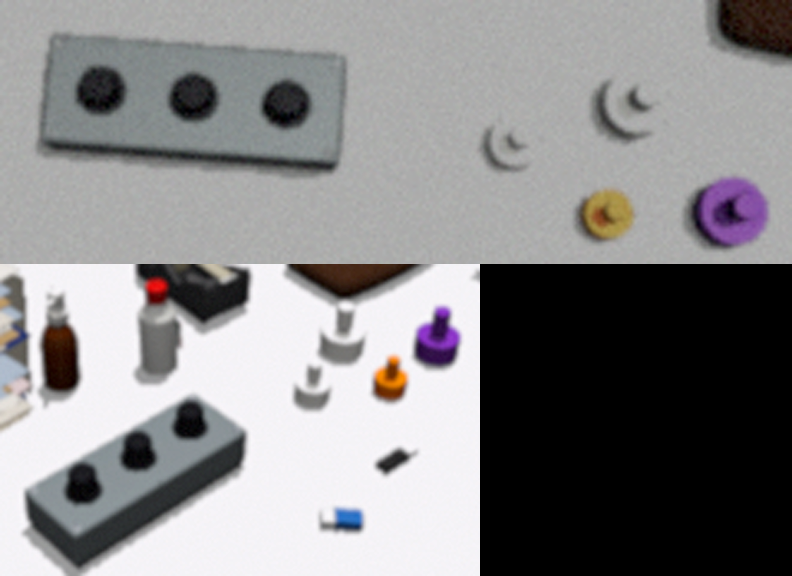

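The crop confirms it: the larger white cap is at top pixel about (388,211), and the small white one is next to it. Now I'll fit the poses.

```bash
cat >> h.py <<'E'
def ring(x,y,z,r):
    a=np.linspace(0,2*np.pi,40);return np.stack([x+r*np.cos(a),y+r*np.sin(a),z+0*a],1)
def hull(n,P):
    return cv2.convexHull(np.array([proj(n,p) for p in P],np.float32))
def cen(h):
    m=cv2.moments(h);return np.array([m["m10"],m["m01"]])/m["m00"]
def keyhull(n,x,y):
    return hull(n,np.vstack([ring(x,y,.05,.019),ring(x,y,.056,.019),ring(x,y,.078,.0125)]))
def cuphulls(n,x,y,z=0):
    return [hull(n,np.vstack([ring(x,y,z,.026),ring(x,y,z+.028,.026)])),hull(n,np.vstack([ring(x,y,z+.028,.01),ring(x,y,z+.062,.01)]))]
E
python3 - <<'E'
from h import *
from scipy.optimize import least_squares
g={n:cv2.imread(f"pics/{n}0.png",0).astype(np.uint8) for n in("top","scene")}
k0=[(.5553,.0095),(.5602,.0787),(.5651,.148)];obs={}
for n in g:
    for i,k in enumerate(k0):
        h=keyhull(n,*k);m=np.zeros_like(g[n]);cv2.fillConvexPoly(m,np.int32(h.round()),255);m=cv2.dilate(m,np.ones((7,7)))
        thr=(60 if n=="top" else 70)
        b=(g[n]<thr)&(m>0);v,u=np.nonzero(b);obs[n,i]=(u.mean(),v.mean());print(n,i,len(u),cv2.contourArea(h),np.round(obs[n,i],1),cen(h).round(1))
def K(p,i):
    s=(i-1)*.07;return p[0]-s*np.sin(p[2]),p[1]+s*np.cos(p[2])
def f(p,ns=("top","scene")):return np.concatenate([cen(keyhull(n,*K(p,i)))-obs[n,i] for n in ns for i in range(3)])
for ns in(("top",),("scene",),("top","scene")):
    r=least_squares(f,[.56,.078,-.07],args=(ns,),x_scale=.01,diff_step=1e-3);print(ns,r.x.round(4),np.abs(r.fun).max().round(2),[np.round(K(r.x,i),4).tolist() for i in range(3)])
# cap: knob top centre hand-read
for n,u,v in(("top",389.8,209.1),("scene",363.8,167.5)):print(n,back(n,u,v,.062).round(4))
for x,y in((.567,-.255),):
    out=[]
    for n,(a,b,c,d) in(("top",(180,240,350,425)),("scene",(150,210,335,410))):
        im=cv2.resize(g[n][a:b,c:d],None,fx=5,fy=5,interpolation=2);im=cv2.normalize(im,None,0,255,cv2.NORM_MINMAX)
        im=cv2.cvtColor(im,8)
        for h in cuphulls(n,x,y):cv2.polylines(im,[np.int32((h-[c,a]+.5)*5)],True,(0,0,255),1)
        out.append(im)
    cv2.imwrite("pics/c2.png",np.hstack(out))
E
```

```text
top 0 168 187.08901543659158 [281.2 211.3] [281.9 212.8]
top 1 173 187.26619888830464 [253.1 209.2] [254.  210.8]
top 2 179 188.09443597844802 [225. 207.] [226.1 208.8]
scene 0 192 206.9603802827187 [298.7 215.1] [300.6 216.4]
scene 1 205 220.08591413800605 [277. 228.] [279.1 229.2]
scene 2 218 235.00958844844718 [254.  241.6] [256.3 242.8]Traceback (most recent call last):
  File "<stdin>", line 14, in <module>
    return func(*args, **kwargs)
    result = trf(vector_fun.fun, vector_fun.jac, x0, f0, J0, lb, ub, ftol, xtol,
                 gtol, max_nfev, x_scale, loss_function, tr_solver,
                 tr_options.copy(), verbose, callback=callback_wrapped)
    return trf_no_bounds(
        fun, jac, x0, f0, J0, ftol, xtol, gtol, max_nfev, x_scale,
        loss_function, tr_solver, tr_options, verbose, callback=callback)
    J = jac(x)
    self._update_jac()
    ~~~~~~~~~~~~~~~~^^
    self.J = self.jac_wrapped(xp_copy(self.x), f0=self.f)
             ~~~~~~~~~~~~~~~~^^^^^^^^^^^^^^^^^^^^^^^^^^^^
    J, dct = approx_derivative(
             ~~~~~~~~~~~~~~~~~^
        self.fun,
    
[... 604 characters left out ...]
^^^^^^^^^
    return np.atleast_1d(self.fun(x))
                         ~~~~~~~~^^^
    return self.f(x, *self.args, **self.kwargs)
           ~~~~~~^^^^^^^^^^^^^^^^^^^^^^^^^^^^^^
  File "<stdin>", line 12, in f
  File "h.py", line 16, in keyhull
    return hull(n,np.vstack([ring(x,y,.05,.019),ring(x,y,.056,.019),ring(x,y,.078,.0125)]))
  File "h.py", line 12, in hull
    return cv2.convexHull(np.array([proj(n,p) for p in P],np.float32))
                                    ~~~~^^^^^
  File "h.py", line 8, in proj
    m=eyes.camera_model(n);p=m["R"]@np.array(X)+m["t"];return np.array([m["fx"]*p[0]/p[2]+m["cx"],m["fy"]*p[1]/p[2]+m["cy"]])
ValueError: time passes only in moves, steps and waits
```

```bash
sed -i 's/eyes.camera_model(n)/M(n)/' h.py; sed -i '2a import functools\nM=functools.lru_cache(None)(eyes.camera_model)' h.py
python3 - <<'E'
from h import *
from scipy.optimize import least_squares
g={n:cv2.imread(f"pics/{n}0.png",0) for n in("top","scene")}
obs=dict(top=[(281.2,211.3),(253.1,209.2),(225,207)],scene=[(298.7,215.1),(277,228),(254,241.6)])
def K(p,i):
    s=(i-1)*.07;return p[0]-s*np.sin(p[2]),p[1]+s*np.cos(p[2])
def f(p,ns=("top","scene")):return np.concatenate([cen(keyhull(n,*K(p,i)))-obs[n][i] for n in ns for i in range(3)])
for ns in(("top",),("scene",),("top","scene")):
    r=least_squares(f,[.56,.078,-.07],args=(ns,),x_scale=.01,diff_step=1e-3);print(ns,r.x.round(4),np.abs(r.fun).max().round(2),[np.round(K(r.x,i),4).tolist() for i in range(3)])
for n,u,v in(("top",389.8,209.1),("scene",363.8,167.5)):print(n,back(n,u,v,.062).round(4))
x,y=.567,-.255
out=[]
for n,(a,b,c,d) in(("top",(180,240,350,425)),("scene",(150,210,335,410))):
        im=cv2.resize(g[n][a:b,c:d],None,fx=5,fy=5,interpolation=2);im=cv2.normalize(im,None,0,255,cv2.NORM_MINMAX)
        im=cv2.cvtColor(im,8)
        for h in cuphulls(n,x,y):cv2.polylines(im,[np.int32((h-[c,a]+.5)*5)],True,(0,0,255),1)
        out.append(im)
cv2.imwrite("pics/c2.png",np.hstack(out))
print(telemetry.get_obs()["time_s"])
E
```

```text
('top',) [ 0.5643  0.0811 -0.0771] 0.03 [[0.5589, 0.0113], [0.5643, 0.0811], [0.5697, 0.1509]]
('scene',) [ 0.5668  0.0792 -0.0727] 0.04 [[0.5618, 0.0094], [0.5668, 0.0792], [0.5719, 0.149]]
('top', 'scene') [ 0.5652  0.0805 -0.0755] 0.63 [[0.5599, 0.0107], [0.5652, 0.0805], [0.5705, 0.1503]]
top [ 0.5631 -0.2566  0.062 ]
scene [ 0.5689 -0.2604  0.062 ]
0.1
```

View pics/c2.png

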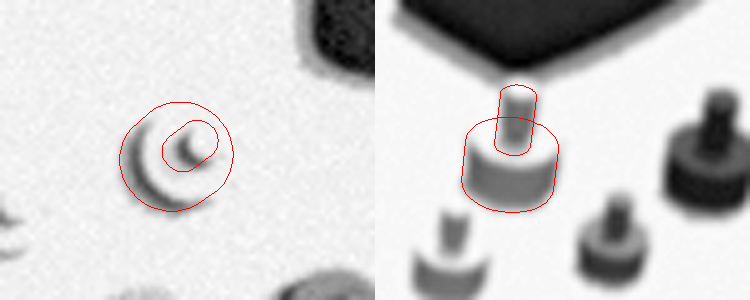

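The overlay fits the cap: cup in the top crop around (175,157), and the scene silhouette agrees to about 1 px. So the cap is at about (0.567, -0.256). The keys are at about (0.560,0.011), (0.565,0.080) and (0.570,0.150), and the box yaw is -0.075.

send_rows(
  deltas=[
    [30, -25, 5, 0, 0, 0.09],
    [60, -50, 10, 0, 0, 0.18],
    [92, -76, 15, 0, 0, 0.27],
    [123, -101, 20, 0, 0, 0.36],
    [154, -127, 25, 0, 0, 0.445],
  ],
  hand=1,
)

```text
time_s: 0.52
tcp_pos: [0.3239, -0.407, 0.3792]
tool_rot: [-3.141, 0.0, -0.08]
contact_force: [1.0, -0.2, 0.5]
gripper_width: 0.0606
grasp_force: 0.0
```

send_rows(
  deltas=[
    [14, -30, 5, 0, 0, 0],
    [28, -60, 10, 0, 0, 0],
    [42, -90, 16, 0, 0, 0],
    [56, -120, 21, 0, 0, 0],
    [70, -150, 26, 0, 0, 0],
  ],
)

```text
time_s: 0.93
tcp_pos: [0.405, -0.2628, 0.3533]
tool_rot: [-3.141, 0.0, -0.075]
contact_force: [0.9, -1.3, 0.0]
gripper_width: 0.0275
grasp_force: 0.0
```

send_rows(
  deltas=[
    [14, -30, 5, 0, 0, 0],
    [28, -60, 10, 0, 0, 0],
    [42, -90, 16, 0, 0, 0],
    [56, -120, 21, 0, 0, 0],
    [70, -150, 26, 0, 0, 0],
  ],
)

```text
time_s: 1.35
tcp_pos: [0.4861, -0.1184, 0.3273]
tool_rot: [-3.142, 0.0, -0.075]
contact_force: [0.0, -0.2, 0.7]
gripper_width: 0.0003
grasp_force: 0.0
```

send_rows(
  deltas=[
    [16, -34, 6, 0, 0, 0],
    [32, -68, 12, 0, 0, 0],
    [48, -101, 18, 0, 0, 0],
    [64, -135, 22, 0, 0, 0],
    [64, -135, 22, 0, 0, 0],
  ],
)

```text
time_s: 1.77
tcp_pos: [0.562, 0.0144, 0.3049]
tool_rot: [-3.14, -0.001, -0.072]
contact_force: [0.7, 1.0, 0.3]
gripper_width: 0.0003
grasp_force: 0.0
```

send_rows(
  deltas=[
    [-1, 2, 10, 0, 0, 0],
    [-1.7, 3.6, 20, 0, 0, 0],
    [-1.7, 3.6, 28, 0, 0, 0],
    [-1.7, 3.6, 32, 0, 0, 0],
    [-1.7, 3.6, 32, 0, 0, 0],
  ],
)

```text
time_s: 2.18
tcp_pos: [0.5568, 0.0053, 0.2723]
tool_rot: [3.141, 0.003, -0.077]
contact_force: [-0.7, -0.5, -0.2]
gripper_width: 0.0005
grasp_force: 0.0
```

Run:
```python
from h import *
out=[]
for n,(x,y) in(("top",(195,165)),("scene",(210,160))):
    im=eyes.snapshot(n)[y:y+90,x:x+130,::-1];out.append(cv2.resize(im,None,fx=3,fy=3,interpolation=2))
cv2.imwrite("pics/c3.png",cv2.convertScaleAbs(np.hstack(out),alpha=1.4))
for i in range(3):
    print(telemetry.get_obs()["contact_force"].round(2) if hasattr(telemetry.get_obs()["contact_force"],'round') else telemetry.get_obs()["contact_force"])
```

```text
[ 0.58 -0.45 -0.29]
[ 0.58 -0.45 -0.29]
[ 0.58 -0.45 -0.29]
```

View pics/c3.png

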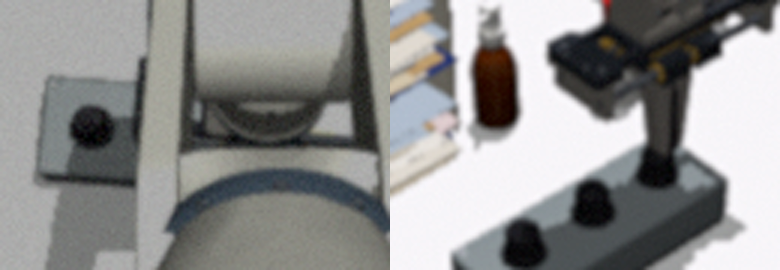

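The fingertip stands over key_1 at crop (660,160), and the other two switches are up. I'll centre it and press in small steps.

send_rows(
  deltas=[
    [1, -2.5, 0, 0, 0, 0],
    [2, -4.9, 0, 0, 0, 0],
    [2, -4.9, 0.5, 0, 0, 0],
    [2, -4.9, 1, 0, 0, 0],
    [2, -4.9, 1, 0, 0, 0],
  ],
)

```text
time_s: 2.7
tcp_pos: [0.5601, 0.0112, 0.2728]
tool_rot: [3.142, -0.0, -0.075]
contact_force: [0.2, 1.1, 0.3]
gripper_width: 0.0006
grasp_force: 0.0
```

send_rows(
  deltas=[
    [0, 0, 0.5, 0, 0, 0],
    [0, 0, 1, 0, 0, 0],
    [0, 0, 1.5, 0, 0, 0],
    [0, 0, 2, 0, 0, 0],
    [0, 0, 2, 0, 0, 0],
  ],
)

```text
time_s: 3.12
tcp_pos: [0.56, 0.011, 0.2706]
tool_rot: [3.142, 0.0, -0.075]
contact_force: [-0.2, 1.1, -0.4]
gripper_width: 0.0006
grasp_force: 0.0
```

send_rows(
  deltas=[
    [0, 0, 0.5, 0, 0, 0],
    [0, 0, 1, 0, 0, 0],
    [0, 0, 1.5, 0, 0, 0],
    [0, 0, 2, 0, 0, 0],
    [0, 0, 2, 0, 0, 0],
  ],
)

```text
time_s: 3.53
tcp_pos: [0.56, 0.011, 0.2686]
tool_rot: [-3.142, 0.0, -0.075]
contact_force: [-0.5, -0.4, -0.2]
gripper_width: 0.0005
grasp_force: 0.0
```

send_rows(
  deltas=[
    [0, 0, 0.5, 0, 0, 0],
    [0, 0, 1, 0, 0, 0],
    [0, 0, 1.5, 0, 0, 0],
    [0, 0, 2, 0, 0, 0],
    [0, 0, 2, 0, 0, 0],
  ],
)

```text
time_s: 3.95
tcp_pos: [0.5601, 0.011, 0.2666]
tool_rot: [-3.142, 0.0, -0.075]
contact_force: [-1.3, 0.9, 1.7]
gripper_width: 0.0004
grasp_force: 0.7
```

send_rows(
  deltas=[
    [0, 0, 0.4, 0, 0, 0],
    [0, 0, 0.8, 0, 0, 0],
    [0, 0, 1.2, 0, 0, 0],
    [0, 0, 1.5, 0, 0, 0],
    [0, 0, 1.5, 0, 0, 0],
  ],
)

```text
time_s: 4.37
tcp_pos: [0.5601, 0.011, 0.2651]
tool_rot: [3.142, 0.0, -0.075]
contact_force: [-2.2, 0.3, 1.1]
gripper_width: 0.0005
grasp_force: 0.8
```

send_rows(
  deltas=[
    [0, 0, 0.4, 0, 0, 0],
    [0, 0, 0.8, 0, 0, 0],
    [0, 0, 1.2, 0, 0, 0],
    [0, 0, 1.5, 0, 0, 0],
    [0, 0, 1.5, 0, 0, 0],
  ],
)

```text
time_s: 4.78
tcp_pos: [0.5601, 0.011, 0.2636]
tool_rot: [-3.142, 0.0, -0.075]
contact_force: [-0.6, -0.6, 1.6]
gripper_width: 0.0007
grasp_force: 0.9
```

send_rows(
  deltas=[
    [0, 0, 0.4, 0, 0, 0],
    [0, 0, 0.8, 0, 0, 0],
    [0, 0, 1.2, 0, 0, 0],
    [0, 0, 1.5, 0, 0, 0],
    [0, 0, 1.5, 0, 0, 0],
  ],
)

```text
time_s: 5.2
tcp_pos: [0.5601, 0.0111, 0.2625]
tool_rot: [-3.142, -0.0, -0.075]
contact_force: [-3.7, 0.1, 6.5]
gripper_width: 0.0004
grasp_force: 3.4
```

Key_1 stiffens sharply to 6.5 N, so it looks like the sound one. I'll continue in finer steps.

send_rows(
  deltas=[
    [0, 0, 0.2, 0, 0, 0],
    [0, 0, 0.4, 0, 0, 0],
    [0, 0, 0.6, 0, 0, 0],
    [0, 0, 0.8, 0, 0, 0],
    [0, 0, 0.8, 0, 0, 0],
  ],
)

```text
time_s: 5.62
tcp_pos: [0.5601, 0.0111, 0.2619]
tool_rot: [-3.142, -0.0, -0.075]
contact_force: [-2.4, 0.7, 8.0]
gripper_width: 0.0005
grasp_force: 4.2
```

send_rows(
  deltas=[
    [0, 0, 0.2, 0, 0, 0],
    [0, 0, 0.4, 0, 0, 0],
    [0, 0, 0.5, 0, 0, 0],
    [0, 0, 0.5, 0, 0, 0],
  ],
)

```text
time_s: 5.95
tcp_pos: [0.5601, 0.011, 0.2615]
tool_rot: [3.142, -0.0, -0.075]
contact_force: [-3.5, -0.1, 8.4]
gripper_width: 0.0003
grasp_force: 4.7
```

send_rows(
  deltas=[
    [0, 0, 0, 0, 0, 0],
  ],
)

```text
time_s: 6.03
tcp_pos: [0.5601, 0.011, 0.2615]
tool_rot: [-3.142, -0.0, -0.075]
contact_force: [-3.2, -0.2, 9.7]
gripper_width: 0.0003
grasp_force: 4.7
```

send_rows(
  deltas=[
    [0, 0, 0, 0, 0, 0],
  ],
)

```text
time_s: 6.12
tcp_pos: [0.5601, 0.0111, 0.2615]
tool_rot: [-3.142, -0.0, -0.075]
contact_force: [-3.0, -0.1, 9.6]
gripper_width: 0.0005
grasp_force: 4.7
```

send_rows(
  deltas=[
    [0, 0, 0.2, 0, 0, 0],
    [0, 0, 0.3, 0, 0, 0],
    [0, 0, 0.3, 0, 0, 0],
  ],
)

```text
time_s: 6.37
tcp_pos: [0.5601, 0.011, 0.2612]
tool_rot: [-3.142, -0.0, -0.075]
contact_force: [-3.7, -0.6, 9.4]
gripper_width: 0.0006
grasp_force: 4.7
```

send_rows(
  deltas=[
    [-0.1, 0, 0, 0, 0, 0],
    [-0.2, 0, 0, 0, 0, 0],
    [-0.3, 0, 0, 0, 0, 0],
    [-0.3, 0, 0, 0, 0, 0],
  ],
)

```text
time_s: 6.7
tcp_pos: [0.5599, 0.0111, 0.2612]
tool_rot: [-3.142, -0.001, -0.075]
contact_force: [-2.2, -0.3, 8.4]
gripper_width: 0.0003
grasp_force: 4.3
```

Run:
```python
from h import *
o=telemetry.get_obs();print({k:np.round(o[k],4).tolist() for k in("time_s","tcp_pos","contact_force","wrist_torque","grasp_force","tool_rot")})
```

```text
{'time_s': 6.7, 'tcp_pos': [0.5599, 0.0111, 0.2612], 'contact_force': [-2.1813, -0.3264, 8.4435], 'wrist_torque': [-0.0097, 0.4465, -0.0148], 'grasp_force': 4.3396, 'tool_rot': [-3.1416, -0.0006, -0.0751]}
```

send_rows(
  deltas=[
    [-0.1, 0, 0.2, 0, 0, 0],
    [-0.2, 0, 0.4, 0, 0, 0],
    [-0.3, 0, 0.5, 0, 0, 0],
    [-0.3, 0, 0.5, 0, 0, 0],
  ],
)

```text
time_s: 7.03
tcp_pos: [0.5598, 0.0111, 0.2608]
tool_rot: [-3.142, -0.001, -0.075]
contact_force: [-1.7, -1.3, 8.7]
gripper_width: 0.0005
grasp_force: 4.5
```

send_rows(
  deltas=[
    [-0.1, 0, 0.2, 0, 0, 0],
    [-0.2, 0, 0.4, 0, 0, 0],
    [-0.2, 0, 0.5, 0, 0, 0],
    [-0.2, 0, 0.5, 0, 0, 0],
  ],
)

```text
time_s: 7.37
tcp_pos: [0.5598, 0.0111, 0.2604]
tool_rot: [-3.142, -0.002, -0.075]
contact_force: [-1.5, -0.8, 8.5]
gripper_width: -0.0
grasp_force: 4.1
```

send_rows(
  deltas=[
    [0, 0, 0.2, 0, 0, 0],
    [0, 0, 0.4, 0, 0, 0],
    [0, 0, 0.5, 0, 0, 0],
    [0, 0, 0.5, 0, 0, 0],
  ],
)

```text
time_s: 7.7
tcp_pos: [0.5598, 0.011, 0.2597]
tool_rot: [-3.142, -0.002, -0.075]
contact_force: [-1.0, -0.9, 6.9]
gripper_width: 0.0002
grasp_force: 3.4
```

send_rows(
  deltas=[
    [0, 0, 0.2, 0, 0, 0],
    [0, 0, 0.4, 0, 0, 0],
    [0, 0, 0.5, 0, 0, 0],
    [0, 0, 0.5, 0, 0, 0],
  ],
)

```text
time_s: 8.03
tcp_pos: [0.5598, 0.0111, 0.2591]
tool_rot: [-3.142, -0.002, -0.075]
contact_force: [0.4, 0.1, 5.4]
gripper_width: 0.0004
grasp_force: 2.7
```

Past the peak now, and the force is dropping.

send_rows(
  deltas=[
    [0, 0, 0.2, 0, 0, 0],
    [0, 0, 0.4, 0, 0, 0],
    [0, 0, 0.6, 0, 0, 0],
    [0, 0, 0.6, 0, 0, 0],
  ],
)

```text
time_s: 8.37
tcp_pos: [0.5597, 0.011, 0.2584]
tool_rot: [-3.142, -0.001, -0.075]
contact_force: [1.0, -0.8, 4.1]
gripper_width: 0.0005
grasp_force: 1.8
```

send_rows(
  deltas=[
    [0, 0, 0.2, 0, 0, 0],
    [0, 0, 0.4, 0, 0, 0],
    [0, 0, 0.6, 0, 0, 0],
    [0, 0, 0.6, 0, 0, 0],
  ],
)

```text
time_s: 8.7
tcp_pos: [0.5596, 0.0111, 0.2575]
tool_rot: [-3.142, -0.001, -0.075]
contact_force: [1.9, -0.6, 2.5]
gripper_width: 0.0
grasp_force: 1.4
```

send_rows(
  deltas=[
    [0, 0, 0.2, 0, 0, 0],
    [0, 0, 0.4, 0, 0, 0],
    [0, 0, 0.6, 0, 0, 0],
    [0, 0, 0.6, 0, 0, 0],
  ],
)

```text
time_s: 9.03
tcp_pos: [0.5592, 0.0112, 0.2566]
tool_rot: [-3.142, 0.0, -0.075]
contact_force: [2.2, -0.6, 1.8]
gripper_width: 0.0001
grasp_force: 1.1
```

send_rows(
  deltas=[
    [0, 0, 0.2, 0, 0, 0],
    [0, 0, 0.4, 0, 0, 0],
    [0, 0, 0.4, 0, 0, 0],
  ],
)

```text
time_s: 9.28
tcp_pos: [0.5592, 0.0111, 0.2563]
tool_rot: [-3.142, 0.0, -0.075]
contact_force: [1.0, -0.2, 2.0]
gripper_width: 0.0004
grasp_force: 1.2
```

send_rows(
  deltas=[
    [0, 0, 0.2, 0, 0, 0],
    [0, 0, 0.4, 0, 0, 0],
    [0, 0, 0.4, 0, 0, 0],
  ],
)

```text
time_s: 9.53
tcp_pos: [0.5592, 0.0111, 0.2559]
tool_rot: [-3.142, 0.0, -0.075]
contact_force: [1.1, 1.0, 2.3]
gripper_width: 0.0006
grasp_force: 1.3
```

send_rows(
  deltas=[
    [0, 0, 0.2, 0, 0, 0],
    [0, 0, 0.4, 0, 0, 0],
    [0, 0, 0.4, 0, 0, 0],
  ],
)

```text
time_s: 9.78
tcp_pos: [0.5592, 0.0111, 0.2555]
tool_rot: [-3.142, 0.0, -0.075]
contact_force: [0.7, 1.1, 2.7]
gripper_width: 0.0004
grasp_force: 1.3
```

send_rows(
  deltas=[
    [0, 0, 0.2, 0, 0, 0],
    [0, 0, 0.4, 0, 0, 0],
    [0, 0, 0.4, 0, 0, 0],
  ],
)

```text
time_s: 10.03
tcp_pos: [0.5592, 0.0111, 0.2551]
tool_rot: [-3.142, 0.0, -0.075]
contact_force: [-0.6, 2.6, 3.4]
gripper_width: 0.0008
grasp_force: 1.7
```

send_rows(
  deltas=[
    [0, 0, -0.7, 0, 0, 0],
    [0, 0, -1.5, 0, 0, 0],
    [0, 0, -1.5, 0, 0, 0],
  ],
)

```text
time_s: 10.28
tcp_pos: [0.5592, 0.0111, 0.2567]
tool_rot: [3.141, 0.0, -0.075]
contact_force: [-0.9, 0.3, 1.5]
gripper_width: 0.0005
grasp_force: 0.8
```

send_rows(
  deltas=[
    [0, 0, -1, 0, 0, 0],
    [0, 0, -2, 0, 0, 0],
    [0, 0, -2, 0, 0, 0],
  ],
)

```text
time_s: 10.53
tcp_pos: [0.5592, 0.011, 0.2587]
tool_rot: [3.141, 0.0, -0.075]
contact_force: [0.6, -0.6, -0.0]
gripper_width: 0.0002
grasp_force: 0.0
```

Contact is lost at 0.2587, so the key stayed down. Next I lift and look.

send_rows(
  deltas=[
    [0, 5, -10, 0, 0, 0],
    [0, 30, -40, 0, 0, 0],
    [0, 70, -55, 0, 0, 0],
    [0, 110, -55, 0, 0, 0],
    [0, 150, -55, 0, 0, 0],
  ],
  hand=0.1,
)

```text
time_s: 10.95
tcp_pos: [0.5481, -0.1402, 0.3159]
tool_rot: [3.141, -0.003, -0.074]
contact_force: [0.9, 0.9, -0.2]
gripper_width: 0.0315
grasp_force: 0.0
```

send_rows(
  deltas=[
    [0, 30, 0, 0, 0, 0],
    [0, 60, 0, 0, 0, 0],
    [0, 90, 0, 0, 0, 0],
    [0, 117, 0, 0, 0, 0],
    [0, 117, 0, 0, 0, 0],
  ],
)

```text
time_s: 11.37
tcp_pos: [0.5387, -0.2595, 0.3146]
tool_rot: [3.14, -0.001, -0.078]
contact_force: [-0.5, -0.3, 0.1]
gripper_width: 0.0412
grasp_force: 0.0
```

Run:
```python
from h import *
out=[]
for n,(x,y) in(("top",(195,165)),("scene",(230,180))):
    f=eyes.snapshot(n);cv2.imwrite(f"pics/{n}4.png",f[:,:,::-1]);im=f[y:y+90,x:x+110,::-1];out.append(cv2.resize(im,None,fx=3.5,fy=3.5,interpolation=2))
cv2.imwrite("pics/c4.png",cv2.convertScaleAbs(np.hstack(out),alpha=1.6))
o=telemetry.get_obs();print({k:np.round(o[k],4).tolist() for k in("time_s","tcp_pos","contact_force","gripper_width","tool_rot")})
```

```text
{'time_s': 11.4667, 'tcp_pos': [0.5388, -0.2561, 0.3141], 'contact_force': [0.0253, 0.1076, -0.1851], 'gripper_width': 0.0414, 'tool_rot': [-3.1415, -0.0001, -0.0774]}
```

View pics/c4.png

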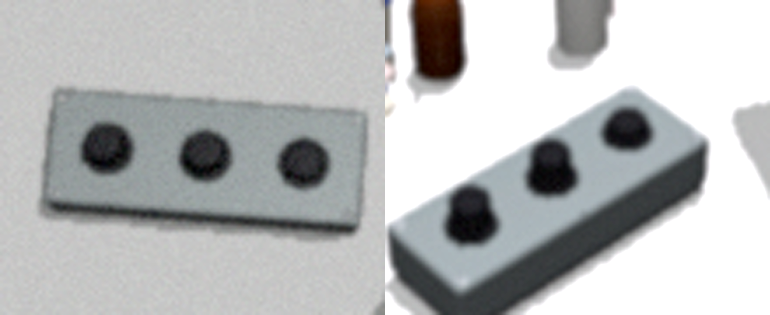

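Key_1 stays down (crop (627,130)) and the other two are up. Next is the cap.

send_rows(
  deltas=[
    [15, -1, 0, 0, 0, 0],
    [28, -2, 10, 0, 0, 0],
    [28, -2, 30, 0, 0, 0],
    [28, -2, 45, 0, 0, 0],
    [28, -2, 45, 0, 0, 0],
  ],
)

```text
time_s: 11.88
tcp_pos: [0.5664, -0.2533, 0.266]
tool_rot: [-3.14, 0.005, -0.074]
contact_force: [-1.0, -0.4, -0.4]
gripper_width: 0.0412
grasp_force: 0.0
```

Run:
```python
from h import *
f=eyes.snapshot("scene");im=f[110:220,310:430,::-1]
cv2.imwrite("pics/c5.png",cv2.resize(im,None,fx=5,fy=5,interpolation=2))
print(telemetry.get_obs()["tcp_pos"])
```

```text
[ 0.56678077 -0.25377818  0.26753965]
```

View pics/c5.png

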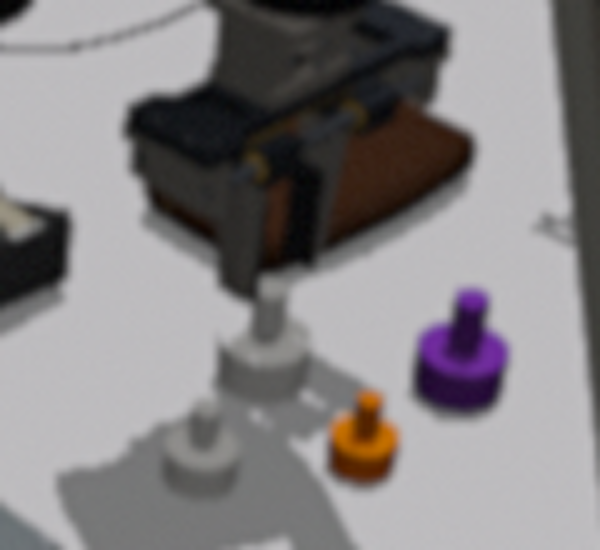

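The fingers straddle the knob: tips at crop (240,290) and (305,268), knob top at (272,285). I descend and grip.

send_rows(
  deltas=[
    [0, 2, 10, 0, 0, 0],
    [0, 2, 22, 0, 0, 0],
    [0, 2, 34, 0, 0, 0],
    [0, 2, 44, 0, 0, 0],
    [0, 2, 44, 0, 0, 0],
  ],
)

```text
time_s: 12.35
tcp_pos: [0.5662, -0.2568, 0.2222]
tool_rot: [-3.14, 0.003, -0.075]
contact_force: [0.2, 0.2, -0.4]
gripper_width: 0.0409
grasp_force: 0.0
```

send_rows(
  deltas=[
    [0, 0, 0, 0, 0, 0],
    [0, 0, 0, 0, 0, 0],
    [0, 0, 0, 0, 0, 0],
    [0, 0, 0, 0, 0, 0],
    [0, 0, 0, 0, 0, 0],
  ],
  hand=1,
)

```text
time_s: 12.77
tcp_pos: [0.5672, -0.2573, 0.2251]
tool_rot: [3.141, -0.001, -0.075]
contact_force: [0.6, -1.0, -0.2]
gripper_width: 0.0187
grasp_force: 30.0
```

send_rows(
  deltas=[
    [0, 0, 0, 0, 0, 0],
    [0, 0, 0, 0, 0, 0],
    [0, 0, 0, 0, 0, 0],
  ],
)

```text
time_s: 13.02
tcp_pos: [0.5673, -0.2573, 0.225]
tool_rot: [3.141, -0.001, -0.075]
contact_force: [-0.2, -1.0, 1.2]
gripper_width: 0.0191
grasp_force: 30.0
```

send_rows(
  deltas=[
    [0, 0, -15, 0, 0, 0],
    [0, 0, -40, 0, 0, 0],
    [0, 0, -70, 0, 0, 0],
    [0, 0, -95, 0, 0, 0],
    [0, 0, -100, 0, 0, 0],
  ],
)

```text
time_s: 13.43
tcp_pos: [0.5683, -0.2577, 0.3289]
tool_rot: [3.14, -0.006, -0.075]
contact_force: [0.4, 0.1, -2.0]
gripper_width: 0.0194
grasp_force: 30.0
```

send_rows(
  deltas=[
    [-2, -20, 0, 0, 0, 0],
    [-5, -50, 0, 0, 0, 0],
    [-8, -80, 0, 0, 0, 0],
    [-11, -110, 0, 0, 0, 0],
    [-14, -140, 0, 0, 0, 0],
  ],
)

```text
time_s: 13.85
tcp_pos: [0.563, -0.1153, 0.3236]
tool_rot: [-3.141, 0.001, -0.076]
contact_force: [1.2, -0.3, -1.4]
gripper_width: 0.0191
grasp_force: 30.0
```

send_rows(
  deltas=[
    [-3, -30, 0, 0, 0, 0],
    [-6, -60, 0, 0, 0, 0],
    [-9, -90, 0, 0, 0, 0],
    [-12, -115, 0, 0, 0, 0],
    [-13, -127, 0, 0, 0, 0],
  ],
)

```text
time_s: 14.27
tcp_pos: [0.5596, 0.0136, 0.3237]
tool_rot: [-3.141, 0.002, -0.074]
contact_force: [0.3, -0.2, -0.9]
gripper_width: 0.019
grasp_force: 30.0
```

send_rows(
  deltas=[
    [0, 0, 10, 0, 0, 0],
    [0, 0, 25, 0, 0, 0],
    [0, 0, 32, 0, 0, 0],
    [0, 0, 32, 0, 0, 0],
    [0, 0, 32, 0, 0, 0],
  ],
)

```text
time_s: 14.68
tcp_pos: [0.5601, 0.0102, 0.2919]
tool_rot: [3.141, 0.002, -0.076]
contact_force: [0.7, 0.4, -1.4]
gripper_width: 0.0192
grasp_force: 30.0
```

Run:
```python
from h import *
o=telemetry.get_obs();p=o["tcp_pos"];print(np.round(p,4),o["gripper_width"],o["contact_force"])
out=[]
for n,(x,y) in(("scene",(240,140)),):
    g=eyes.snapshot(n)
    im=cv2.resize(np.ascontiguousarray(g[y:y+110,x:x+120,::-1]),None,fx=5,fy=5,interpolation=2)
    for h in cuphulls(n,p[0],p[1],p[2]-.225)+[keyhull(n,.5599,.0107)]:cv2.polylines(im,[np.int32((h-[x,y]+.5)*5)],True,(0,0,255),1)
cv2.imwrite("pics/c6.png",im)
```

```text
[0.5601 0.0102 0.2919] 0.019156518380173973 [ 0.69535288  0.39659606 -1.40361779]
```

View pics/c6.png

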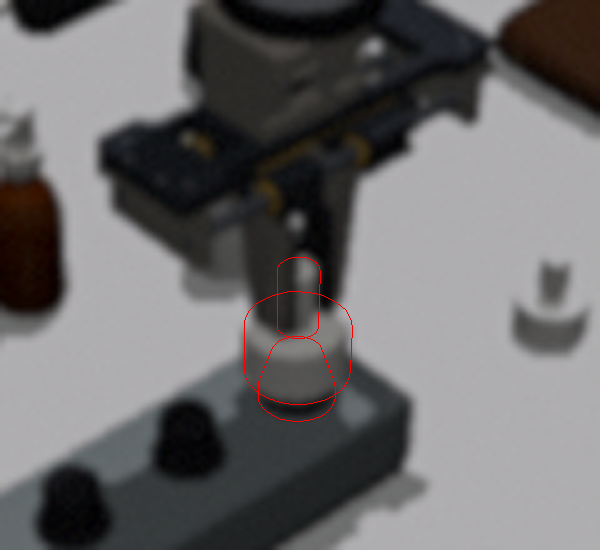

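The cup edges at crop (245 to 352) match the prediction, and the cup is centred over the pressed switch. I lower it slowly.

send_rows(
  deltas=[
    [0.8, 0, 2, 0, 0, 0],
    [0.8, 0, 4, 0, 0, 0],
    [0.8, 0, 6, 0, 0, 0],
    [0.8, 0, 8, 0, 0, 0],
    [0.8, 0, 9, 0, 0, 0],
  ],
)

```text
time_s: 15.15
tcp_pos: [0.561, 0.0109, 0.2835]
tool_rot: [-3.142, 0.0, -0.075]
contact_force: [-0.3, -0.6, -1.2]
gripper_width: 0.0192
grasp_force: 30.0
```

send_rows(
  deltas=[
    [0, 0, 0.5, 0, 0, 0],
    [0, 0, 1, 0, 0, 0],
    [0, 0, 1.5, 0, 0, 0],
    [0, 0, 2, 0, 0, 0],
    [0, 0, 2.5, 0, 0, 0],
  ],
)

```text
time_s: 15.57
tcp_pos: [0.5611, 0.011, 0.2812]
tool_rot: [-3.142, -0.0, -0.075]
contact_force: [-0.8, 1.1, -1.6]
gripper_width: 0.019
grasp_force: 30.0
```

send_rows(
  deltas=[
    [0, 0, 0.5, 0, 0, 0],
    [0, 0, 1, 0, 0, 0],
    [0, 0, 1.5, 0, 0, 0],
    [0, 0, 2, 0, 0, 0],
    [0, 0, 2, 0, 0, 0],
  ],
)

```text
time_s: 15.98
tcp_pos: [0.561, 0.011, 0.2791]
tool_rot: [3.142, 0.0, -0.075]
contact_force: [1.0, 0.3, -1.1]
gripper_width: 0.0192
grasp_force: 30.0
```

No contact at collar height (0.281), so the rim is passing over the collar.

send_rows(
  deltas=[
    [0, 0, 0.5, 0, 0, 0],
    [0, 0, 1, 0, 0, 0],
    [0, 0, 1.5, 0, 0, 0],
    [0, 0, 2, 0, 0, 0],
    [0, 0, 2, 0, 0, 0],
  ],
)

```text
time_s: 16.4
tcp_pos: [0.561, 0.011, 0.2771]
tool_rot: [3.142, 0.0, -0.075]
contact_force: [-0.3, 0.0, -2.0]
gripper_width: 0.0194
grasp_force: 30.0
```

send_rows(
  deltas=[
    [0, 0, 0.4, 0, 0, 0],
    [0, 0, 0.8, 0, 0, 0],
    [0, 0, 1.2, 0, 0, 0],
    [0, 0, 1.2, 0, 0, 0],
  ],
)

```text
time_s: 16.73
tcp_pos: [0.561, 0.011, 0.2759]
tool_rot: [3.142, 0.0, -0.075]
contact_force: [-0.1, -0.7, -1.6]
gripper_width: 0.0194
grasp_force: 30.0
```

send_rows(
  deltas=[
    [0, 0, 0.3, 0, 0, 0],
    [0, 0, 0.6, 0, 0, 0],
    [0, 0, 0.8, 0, 0, 0],
    [0, 0, 0.8, 0, 0, 0],
  ],
)

```text
time_s: 17.07
tcp_pos: [0.5611, 0.011, 0.2751]
tool_rot: [-3.142, 0.0, -0.075]
contact_force: [0.2, 0.5, -1.5]
gripper_width: 0.0191
grasp_force: 30.0
```

send_rows(
  deltas=[
    [0, 0, 0.3, 0, 0, 0],
    [0, 0, 0.5, 0, 0, 0],
    [0, 0, 0.5, 0, 0, 0],
  ],
)

```text
time_s: 17.32
tcp_pos: [0.5612, 0.0109, 0.275]
tool_rot: [3.142, -0.0, -0.075]
contact_force: [-1.2, -1.1, 3.6]
gripper_width: 0.0193
grasp_force: 30.0
```

It lands at 0.275, which is rim on the box top. Release and rise.

send_rows(
  deltas=[
    [0, 0, -0.3, 0, 0, 0],
    [0, 0, -0.3, 0, 0, 0],
    [0, 0, -0.3, 0, 0, 0],
    [0, 0, -0.3, 0, 0, 0],
    [0, 0, -0.3, 0, 0, 0],
  ],
  hand=0.1,
)

```text
time_s: 17.73
tcp_pos: [0.5611, 0.011, 0.2749]
tool_rot: [-3.142, 0.0, -0.075]
contact_force: [0.7, -1.0, 0.4]
gripper_width: 0.0416
grasp_force: 0.0
```

send_rows(
  deltas=[
    [0, 0, -10, 0, 0, 0],
    [0, 0, -25, 0, 0, 0],
    [0, 0, -50, 0, 0, 0],
    [0, 0, -80, 0, 0, 0],
    [0, 0, -100, 0, 0, 0],
  ],
)

```text
time_s: 18.15
tcp_pos: [0.5614, 0.011, 0.378]
tool_rot: [-3.141, -0.002, -0.075]
contact_force: [1.0, -0.0, 0.6]
gripper_width: 0.0415
grasp_force: 0.0
```

send_rows(
  deltas=[
    [0, 40, 0, 0, 0, 0],
    [0, 80, 0, 0, 0, 0],
    [0, 120, 0, 0, 0, 0],
    [0, 160, 0, 0, 0, 0],
    [0, 190, 0, 0, 0, 0],
  ],
)

```text
time_s: 18.57
tcp_pos: [0.5463, -0.181, 0.3761]
tool_rot: [3.141, -0.001, -0.076]
contact_force: [1.6, 0.5, -0.4]
gripper_width: 0.041
grasp_force: 0.0
```

Run:
```python
from h import *
o=telemetry.get_obs();print(o["time_s"],np.round(o["tcp_pos"],4))
out=[]
for n,(x,y) in(("top",(200,160)),("scene",(240,160))):
    g=eyes.snapshot(n)
    im=cv2.resize(np.ascontiguousarray(g[y:y+110,x:x+100,::-1]),None,fx=4,fy=4,interpolation=2)
    for h in cuphulls(n,.561,.011,.05):cv2.polylines(im,[np.int32((h-[x,y]+.5)*4)],True,(0,0,255),1)
    out.append(im)
cv2.imwrite("pics/c7.png",np.hstack(out))
```

```text
18.5667 [ 0.5463 -0.181   0.3761]
```

View pics/c7.png

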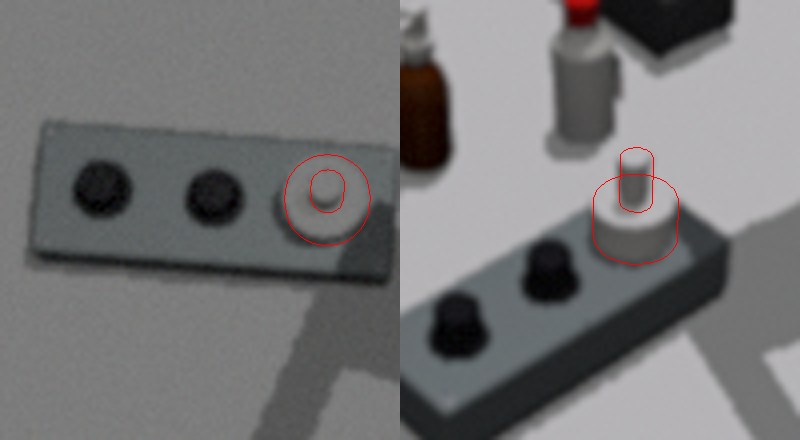

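The cap stands upright and flat over key_1: top crop (325,200), scene crop (635,225). The other two switches are up and the gripper is clear.

```bash
python3 -c "
from plant import ticket
print(ticket.hand_in())"
```

```text
the job is handed in; nothing more can be done
None
```

Job handed in, no verdict returned: key_1 was the sound switch and stays down (wrist force peaked at 9.7 N vertical, about 10.2 N with the sideways part, so slightly over your 10 N but under the 12 N damage limit), the larger white cap stands flat over it, released, and the other two switches are up.

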